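# Nest the cup set on the photo turntable, then hold the index knob at its third stop

## Task

Make the set ready for its next catalogue picture: put the medium cup into the large one on the turntable and then the small cup into the medium one, upright and resting on the bottom, let go of them, and have the three handles fanned out so that none lies close beside or over another. Then turn the index knob clockwise, counting the clicks, to the third stop after its zero stop (it may stand at zero or at the first stop now) without running on to the fourth, and keep gripping it there for the exposure: you finish while holding the knob. Keep the large cup near the middle of the platter, tip over no cup, and leave everything else on the table where it is.

Things in the scene. Friction and masses are not known exactly. Their poses are not given: they have to be found in the camera images.
- turntable: Fixed photo turntable: black base 200 (its x) by 370 (its y) by 40 mm high with a bare metal deck, top at z = 40 mm. Origin under the centre of the base. The platter's axis stands at (0, +85) mm and the knob's axis at (0, -115) mm in its frame. A belt inside turns the platter with the knob, same way and same angle.
- platter_top (a point): Centre of the top face of the round platter (160 mm across, white, sixteen marks round its edge, top 52 mm above the table). It turns with the platter; z up.
- knob_grip (a point): On the knob's axis, 71 mm above the table: the place to grip from above. The knob is a black bar 52 mm long, 16 mm wide, 36 mm high (its top 82 mm above the table) on a steel disc of 54 mm diameter whose top is 46 mm above the table. This frame turns with the knob: x lies along the bar towards the end with the white pointer line, z up.
- knob (a joint): Index knob angle (rad), growing clockwise seen from above. Stop zero (red mark) is 0, an end stop just behind it; there the bar points along the turntable's +x. A spring ball clicks in every 0.393 rad: first stop 0.393, second 0.785, third 1.178, fourth 1.571, to the sixth; travel ends at 2.5. Starts at 0 or 0.393. A click takes about 0.15 N m; let go between stops it snaps to the nearer one.
- cup_large: Large blue cup, on the platter. 90 mm across the rim (foot 84), 56 mm high, wall 3, floor 4 mm. Origin: centre of the underside, z up, x towards its handle. The handles of all three cups are alike: a riser at the rim, then a level bar 14 mm wide, 7 mm thick along the cup's x to 52 mm beyond the rim, its underside 8 mm above the rim, so it passes over a larger cup's rim.
- cup_medium: Medium yellow cup, on the table. Outer diameter 70 mm at the rim (64 mm at the foot), 50 mm high, wall 3 mm, floor 4 mm, 130 g or so. Origin at the centre of the underside, z up, x towards its handle. Seated in the large cup its origin is 4 mm above that cup's origin.
- cup_small: Small red cup, on the table. Outer diameter 52 mm at the rim (46 mm at the foot), 44 mm high, wall 3 mm, floor 4 mm, 90 g or so. Origin at the centre of the underside, z up, x towards its handle. Seated in the medium cup its origin is 4 mm above that cup's origin.
- cup_large_handle (a point): In the middle of the large cup's handle bar: 81 mm from the cup's axis along its x, 67.5 mm above its underside; axes as the cup's.
- cup_medium_handle (a point): In the middle of the medium cup's handle bar, where to grip it across its 14 mm width: 71 mm from the cup's axis along its x, 61.5 mm above its underside; axes as the cup's.
- cup_small_handle (a point): In the middle of the small cup's handle bar, where to grip it across its 14 mm width: 62 mm from the cup's axis along its x, 55.5 mm above its underside; axes as the cup's.
- lens_cap: Black lens cap, 66 mm across, 11 mm thick, lying on the table; origin under its centre. Leave alone.
- air_blower: Black rubber dust blower, 54 mm across, 88 mm high, standing; origin under its centre. Leave alone.
- colour_target: Grey stand with six colour patches, 50 by 100 mm foot, 70 mm high; origin under its centre. Leave alone.
- mug: White mug, 80 mm across, 92 mm high, handle at its +y; origin under its centre. Leave alone.
- kit_wheel: Black toy wheel, 38 mm across, 14 mm thick, lying flat; origin under its centre. Leave alone.
- kit_beam: Green kit beam 64 by 16 by 10 mm, lying; origin under its centre, x along its length. Leave alone.
Things that resemble listed ones, but are neither listed nor needed, are in the scene too. Of the things that look like the cup_small, the larger one is meant. Several things have the shape of the cup_medium; the one meant has the colours described above.

How it is judged:
On the way, in this order (a step that is already met when the one before it is completed fails the run):
1. the medium cup is nested in the large cup and let go (horizontal distance between cup_medium and cup_large below 0.01 m and z of cup_medium in the frame of cup_large between 0.001 and 0.008 m and angle between cup_medium's own z axis and vertical below 0.1 rad and contact force between each of the fingers, the arm and cup_medium below 0.3 N), for 0.2 s.
2. the small cup is nested in the medium cup and let go (horizontal distance between cup_small and cup_medium below 0.01 m and z of cup_small in the frame of cup_medium between 0.001 and 0.008 m and angle between each of cup_small, cup_medium's own z axis and vertical below 0.1 rad and horizontal distance between cup_medium and cup_large below 0.01 m and z of cup_medium in the frame of cup_large between 0.001 and 0.008 m and contact force between each of the fingers, the arm and cup_small below 0.3 N), for 0.2 s.
3. the index knob is turned to its third stop in the fingers (value of joint knob between 1.0881 and 1.2681 rad and contact force between the fingers and knob above 2 N), for 0.2 s.
At the end, for the whole second after the job is handed in: Knob gripped (over 2 N, within 30 mm of its grip point), still, within 0.09 rad of stop three; large cup within 30 mm of the platter's middle, the others nested upright within 10 mm of its axis, floors at most 8 mm apart; handle mid points over 30 mm apart; no cup touched (all of step 2 and all of step 3 and velocity of joint knob between -0.1 and 0.1 rad/s and distance between the grasp point and knob_grip below 0.03 m and horizontal distance between cup_large and platter_top below 0.03 m and angle between cup_large's own z axis and vertical below 0.1 rad and z of cup_large in the frame of platter_top below 0.006 m and horizontal distance between cup_large_handle and cup_medium_handle above 0.03 m and horizontal distance between each of cup_medium_handle, cup_large_handle and cup_small_handle above 0.03 m and contact force between each of the fingers, the arm and cup_large below 0.3 N and contact force between each of the fingers, the arm and cup_medium below 0.3 N and linear speed of each of cup_large, cup_medium, cup_small below 0.05 m/s); the arm keeps its last pose, push and grip.
It fails at once if the knob runs on towards the fourth stop (value of joint knob above 1.45299 rad).
It fails at once if a cup is tipped over (angle between any of cup_large, cup_medium, cup_small's own z axis and vertical above 0.8 rad).
It fails at once if something else on the table is disturbed (distance of any of lens_cap, air_blower, colour_target, mug, kit_wheel, kit_beam from where it was at the start of the episode above 0.02 m).
It also fails if it takes over 70 s, if anything falls off the work surface, if the arm or the gripper's body presses on something with over 40 N, if the wrist force passes 120 N, or if a joint passes its speed limit or range.

## Robot

A 7-joint arm with a two-finger parallel gripper is mounted at the origin on the work surface. World frame = base frame: x ahead of the robot, y to its left, z up, the work surface at z = 0. Lengths are in m, angles in rad, forces in N, time in s.
With the tool pointing down it reaches from about 0.35 to 0.9 m from the base axis. Payload 19.9 kg.
Tool frame: the origin (TCP) lies at the very end of the fingers, on their centre line; the grasp point (between the pads) lies 19 mm behind it (ctrl.grip_point_offset is the distance from the TCP to the grasp point, in m); z points along the fingers, y is the direction in which the jaws open and shut (so a half turn about z gives the same grasp; the last joint's range is limited). The gripper opens to 85 mm and grips with 20 to 120 N. Pads are 22 mm wide; open, the fingers measure 114 mm over their backs; the gripper's body (76 mm by 85 mm) begins 54 mm behind the grasp point. The pads swing forward as they close: fully open they stand 13 mm farther back than shut.
Start: joints at [1.087, 0.417, -0.01, 1.614, 0.005, 1.111, -0.053], TCP at [0.268, -0.565, 0.231] pointing down, gripper open.
Joint ranges: [-2.81, 2.81], [-0.39, 2.02], [-1.27, 1.25], [0.06, 2.57], [-1.19, 4.33], [0.19, 2], [-2.82, 2.82]. Speed limits (rad/s): [1.89, 1.89, 2.39, 2.39, 3.01, 3.01, 3.01].

## Interface

Orientations are given as a 3x3 rotation matrix whose columns are the frame's x, y, z axes.
In Python, from plant import state, cams, ctrl gives the robot as it stands.
- The arm moves only by the shell command python3 -m crank 'ROWS' [FORCE]. ROWS is JSON, a list of rows, each a list of 3 entries, a list of its own where there are three numbers: the shift along the tool's x, y, z scaled (see below), then the turn, a rotation vector about the tool's x, y, z scaled (see below), then the closure in counts, from 0 (fully open) to 255 (shut). In form: [[[dx, dy, dz], [rx, ry, rz], hand], ...]. A call has 1 to 10 rows; each row is the pose to reach, as a shift and turn from the pose measured when the call began, along the tool's axes at that moment; what a row does not reach only later rows make up. The controller multiplies each number of a shift by 250 mm and each number of a turn by 90 degrees. A row lasts 1/8 s, in which the tool goes at most 62.5 mm and 10.7 degrees, less where a joint would pass 70% of its speed; a pose out of reach is approached as far as the arm can. A call with a number of a shift or a turn outside -1 to 1 is refused whole. A call with a gripper value outside its range is refused whole. The fingers move at their own pace and stop on an object; FORCE is the grip in N (left out, the last holds). Time passes only in rows, so rows that repeat a pose let the fingers close. It gives the time, the measured TCP pose, the force and the opening at its end, in the units of the state.
- state(): the state, without advancing time (a new reading comes with each control period).
- cams.capture(name): name is "side" or "top" or "wrist"; returns a dict with "img" (384x512x3 uint8, red, green, blue), "fx", "fy", "cx", "cy" (pixels), "distortion" ([k1, k2, p1, p2, k3] as OpenCV has them; the pictures are not rectified), "T" (4x4, takes a point from camera to world coordinates); the wrist camera has in their place "mount" (4x4, takes a point from camera to tool coordinates, whose origin is the TCP and whose axes are the flange's). Camera axes: x right, y down, z forward; pixel columns grow to the right and rows downward; lengths in m; the calibration is good to about 2 mm. A picture is of the moment at which its call begins: read the wrist's pose just before it. There is no depth.
- ctrl.close_job(): hands the job in, once; it reports no verdict.
The state is a dict: "time_s": time; "joint_pos": joint angles; "joint_velocities": joint speeds; "effort": joint torques, N m; "tcp_pos": TCP position; "eef_rot": TCP orientation; "ft_force": force on the tool from outside, world axes, zero at the start; "wrist_torque": the same for the moment, N m; "grip_width": finger opening in m.
Only numpy, scipy, OpenCV 4.12 (cv2) and the standard library are available. Lean on these libraries where they do the work, as an engineer would, in place of code of your own. Each camera call takes 0.05 s, during which the arm holds its last target. There are 200 camera calls.

## Working session

There is one attempt and no reset: what is moved stays moved. The work goes in short steps, Python scripts to look and compute and a shell command to move; the robot and the scene stay as the last step left them, time stands still between calls to the robot, and variables do not carry over. Pictures are saved under pics/ and viewed, about 8 in all and at most 12, crops included, and the job is handed in when it is done.

```bash
ls; mkdir -p pics; python3 - <<'E'
from plant import state,cams,ctrl
import cv2,numpy as np
s=state();print({k:np.round(v,3).tolist() for k,v in s.items()})
for n in("top","side"):
    c=cams.capture(n);cv2.imwrite(f"pics/{n}0.png",c["img"][:,:,::-1])
    print(n,c["fx"],c["fy"],c["cx"],c["cy"],c["distortion"]);print(np.round(c["T"],4).tolist())
E
```

```text
pics
{'time_s': 0.0, 'joint_pos': [1.087, 0.418, -0.01, 1.614, 0.005, 1.111, -0.053], 'joint_velocities': [-0.002, -0.001, -0.001, 0.002, -0.0, -0.001, -0.001], 'effort': [-0.001, -86.446, 0.678, -43.488, 0.019, 0.008, -0.0], 'tcp_pos': [0.268, -0.564, 0.231], 'eef_rot': [[0.904, 0.428, -0.001], [0.428, -0.904, 0.001], [-0.0, -0.001, -1.0]], 'ft_force': [0.286, 0.388, 0.911], 'wrist_torque': [0.037, -0.002, 0.036], 'grip_width': 0.085}
top 450.26148757991257 450.26148757991257 251.7631707319122 193.36804642948664 [-0.0494817  0.         0.         0.         0.       ]
[[0.0163, -0.9862, 0.1645, 0.3636], [-0.9999, -0.0157, 0.0049, 0.0364], [-0.0022, -0.1646, -0.9864, 1.3225], [0.0, 0.0, 0.0, 1.0]]
side 392.16258460424854 392.16258460424854 254.85649889609354 190.89978611204629 [-0.0838877  0.         0.         0.         0.       ]
[[-0.761, -0.4412, 0.4757, -0.0454], [-0.6486, 0.5352, -0.5412, 0.7104], [-0.0158, -0.7204, -0.6934, 0.9637], [0.0, 0.0, 0.0, 1.0]]
```

View pics/top0.png

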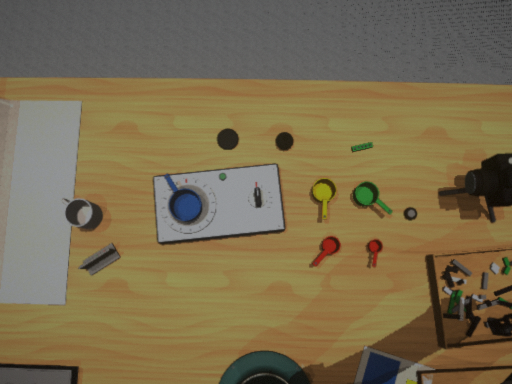

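View pics/side0.png

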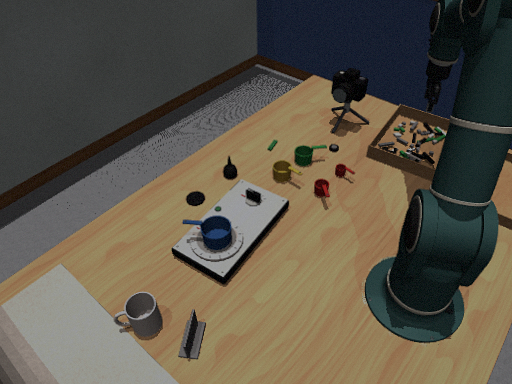

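The top view (up = +x, left = +y) shows the platter and blue cup at about (187,206), the knob at (258,195), the yellow cup at (322,190) and the larger red cup at (330,245). The smaller red cup (374,246) and the green cup (366,194) are decoys. Next I'll measure.

```bash
cat > h.py <<'E'
import numpy as np,cv2
from plant import state,cams,ctrl
def rays(c,uv,T=None):
    K=np.array([[c["fx"],0,c["cx"]],[0,c["fy"],c["cy"]],[0,0,1]])
    p=cv2.undistortPoints(np.float64(uv).reshape(-1,1,2),K,np.float64(c["distortion"])).reshape(-1,2)
    T=c["T"] if T is None else T
    return T[:3,3],np.c_[p,np.ones(len(p))]@T[:3,:3].T
def plane(c,uv,z,T=None):
    o,d=rays(c,uv,T); return o+d*((z-o[2])/d[:,2])[:,None]
def wristT(c,s):
    T=np.eye(4);T[:3,:3]=s["eef_rot"];T[:3,3]=s["tcp_pos"];return T@c["mount"]
def mask(img,col):
    h=cv2.cvtColor(img,cv2.COLOR_RGB2HSV);H,S,V=cv2.split(h)
    if col=="red": m=((H<6)|(H>172))&(S>170)&(V>50)
    if col=="yellow": m=(H>24)&(H<34)&(S>190)&(V>60)
    if col=="blue": m=(H>100)&(H<125)&(S>130)&(V>40)
    return m.astype(np.uint8)
def blobs(m,amin=30):
    n,l,st,ce=cv2.connectedComponentsWithStats(m)
    return [(i,st[i].tolist(),ce[i].round(1).tolist()) for i in range(1,n) if st[i,4]>amin],l
E
python3 - <<'E'
from h import *
c=cams.capture("top");im=c["img"]
for col in("red","yellow","blue"):
    b,l=blobs(mask(im,col));print(col,b)
g=cv2.resize(im[150:280,140:400],None,fx=3,fy=3,interpolation=cv2.INTER_CUBIC)
cv2.imwrite("pics/crop1.png",g[:,:,::-1])
print(plane(c,[(153.5,178),(277,164.5),(285,229),(160,242)],.04).round(3).tolist())
E
```

```text
red [(2, [313, 238, 23, 28, 229], [326.2, 249.0]), (4, [369, 241, 10, 25, 127], [373.7, 249.7])]
yellow [(5, [312, 182, 23, 34, 353], [322.7, 194.4])]
blue [(1, [167, 177, 11, 15, 56], [171.7, 184.3]), (3, [174, 194, 27, 27, 559], [187.0, 206.6]), (7, [363, 355, 36, 27, 456], [378.4, 368.0]), (9, [382, 375, 14, 9, 62], [390.0, 380.2])]
[[0.618, 0.33, 0.04], [0.664, -0.03, 0.04], [0.476, -0.054, 0.04], [0.433, 0.302, 0.04]]
```

View pics/crop1.png

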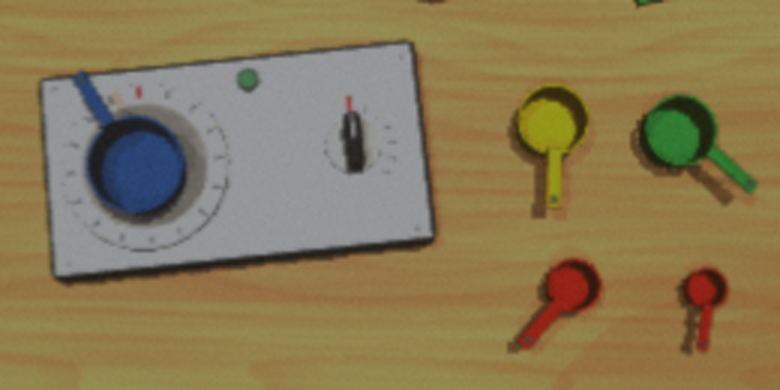

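The crop shows the knob bar pointing at its red mark (349,103), so it stands at zero. The yellow handle points down (−x) and the red handle points down-left. The large cup's handle points up-left.

```bash
python3 - <<'E'
from h import *
c=cams.capture("top")
f=lambda u,v,z:plane(c,[(140+u/3-.33,150+v/3-.33)],z)[0]
K=[f(41,80,.04),f(411,42,.04),f(434,240,.04),f(57,276,.04)]
print(np.round(K,3).tolist());ct=np.mean(K,0);x=(K[0]+K[1]-K[2]-K[3]);a=np.arctan2(x[1],x[0]);y=(K[0]+K[3]-K[1]-K[2]);b=np.arctan2(-y[0],y[1])
print("tt",ct,np.degrees([a,b]),"size",np.linalg.norm(x)/2,np.linalg.norm(y)/2)
R=np.array([[np.cos(b),-np.sin(b)],[np.sin(b),np.cos(b)]])
print("platter",ct[:2]+R@[0,.085],"knob",ct[:2]+R@[0,-.115])
bar=f(352,112,.082)-f(355,172,.082);print("bar",np.degrees(np.arctan2(bar[1],bar[0])),np.linalg.norm(bar))
for n,r,zr,t,zt in(("med",(552,121),.05,(554,206),.065),("small",(574,286),.044,(523,345),.059),("large",(137,166),.108,(81,75),.123)):
    p=f(*r,zr);q=f(*t,zt);d=q-p;print(n,p.round(4),"tip",q.round(4),np.degrees(np.arctan2(d[1],d[0])).round(1),np.linalg.norm(d[:2]).round(4))
E
```

```text
[[0.623, 0.33, 0.04], [0.667, -0.029, 0.04], [0.474, -0.052, 0.04], [0.434, 0.305, 0.04]]
tt [0.54948519 0.13886185 0.04      ] [7.21063023 6.64887068] size 0.19243386333785434 0.3605055288653929
platter [0.53964352 0.22329017] knob [0.5628004 0.0246353]
bar 3.6425479688829365 0.05655081370942142
med [ 0.5889 -0.1636  0.05  ] tip [ 0.5055 -0.1623  0.065 ] 179.1 0.0834
small [ 0.4323 -0.1839  0.044 ] tip [ 0.3764 -0.1334  0.059 ] 137.9 0.0753
large [0.5311 0.223  0.108 ] tip [0.6116 0.2751 0.123 ] 32.9 0.0959
```

```bash
cat >> h.py <<'E'
from scipy.spatial.transform import Rotation as Ro
def go(p,ang):
    "shift/turn numbers to bring TCP to p, tool x at ang deg, pointing down"
    s=state();R=np.array(s["eef_rot"]);a=np.radians(ang)
    Rt=np.array([[np.cos(a),np.sin(a),0],[np.sin(a),-np.cos(a),0],[0,0,-1]])
    d=R.T@(np.array(p)-s["tcp_pos"]);print("shift",(d/.25).round(3).tolist(),"turn",(np.degrees(Ro.from_matrix(R.T@Rt).as_rotvec())/90).round(3).tolist(),"rows>=",np.linalg.norm(d)/.0625)
E
python3 - <<'E'
from h import *
go((.518,-.1625,.2),0)
print(cams.capture("wrist")["mount"].round(3).tolist())
E
```

```text
shift [1.594, -1.024, 0.124] turn [-0.0, 0.0, 0.282] rows>= 7.593520156244727
[[-0.0, -0.951, -0.309, 0.078], [1.0, 0.0, -0.002, 0.001], [0.001, -0.309, 0.951, -0.142], [0.0, 0.0, 0.0, 1.0]]
```

```bash
python3 -m crank '[[[0.8,-0.51,0.06],[0,0,0.14],60],[[0.8,-0.51,0.06],[0,0,0.14],60],[[0.8,-0.51,0.06],[0,0,0.14],60],[[0.8,-0.51,0.06],[0,0,0.14],60]]' 60 && python3 -c "
from h import *
go((.518,-.1625,.2),0)"
```

```text
time_s: 0.75
tcp_pos: [0.3949, -0.3614, 0.216]
eef_rot: [[0.975, 0.222, -0.0], [0.222, -0.975, 0.001], [0.0, -0.001, -1.0]]
ft_force: [1.0, 0.2, -0.2]
grip_width: 0.0656
shift [0.657, -0.667, 0.065] turn [-0.0, -0.0, 0.143] rows>= 3.752143723167195
```

```bash
python3 -m crank '[[[0.657,-0.667,0.065],[0,0,0.143],100],[[0.657,-0.667,0.065],[0,0,0.143],100],[[0.657,-0.667,0.065],[0,0,0.143],100],[[0.657,-0.667,0.065],[0,0,0.143],100],[[0.657,-0.667,0.065],[0,0,0.143],100],[[0.657,-0.667,0.065],[0,0,0.143],100]]' && python3 - <<'E'
from h import *
s=state();c=cams.capture("wrist");T=wristT(c,s);im=c["img"]
cv2.imwrite("pics/w1.png",im[:,:,::-1])
b,l=blobs(mask(im,"yellow"),100);print(b,T[:3,3].round(3))
E
```

```text
time_s: 1.5
tcp_pos: [0.5178, -0.1627, 0.1998]
eef_rot: [[1.0, -0.001, -0.0], [-0.001, -1.0, 0.0], [-0.0, -0.0, -1.0]]
ft_force: [0.1, -0.4, 0.6]
grip_width: 0.0521
[(1, [219, 51, 76, 114, 1068], [255.8, 106.8]), (2, [237, 62, 49, 59, 2077], [260.6, 92.3])] [ 0.597 -0.164  0.342]
```

View pics/w1.png

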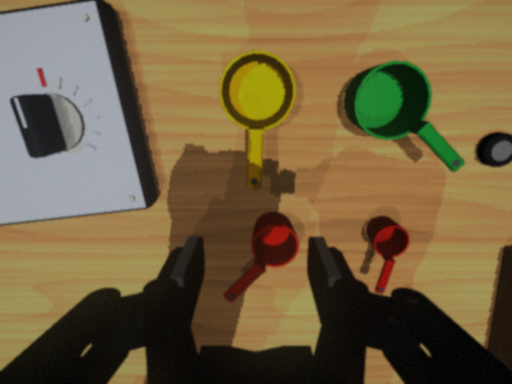

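The wrist view shows the yellow cup's rim centred near (258,90) with its handle tip at (255,187). The knob bar is beside its red mark, the zero stop. I'll fit the rim on its plane.

```bash
cat >> h.py <<'E'
def cup(c,T,col,zr,near,r):
    "rim circle (radius r, plane zr) and handle direction of the coloured cup near xy"
    m=cv2.morphologyEx(mask(c["img"],col),cv2.MORPH_CLOSE,np.ones((3,3)))
    v,u=np.nonzero(m); P=plane(c,np.c_[u,v],zr,T)[:,:2]; Q=plane(c,np.c_[u,v],zr+.0150,T)[:,:2]
    k=np.linalg.norm(P-near,axis=1)<.12; P,Q,u,v=P[k],Q[k],u[k],v[k]
    ctr=np.array(near)
    from scipy.optimize import least_squares
    h=cv2.convexHull(P.astype(np.float32))[:,0]
    # dense hull boundary points, keep those near the circle
    for _ in range(8):
        d=np.linalg.norm(h-ctr,axis=1); kk=abs(d-r)<.008
        if kk.sum()<5: kk=abs(d-r)<.02
        f=least_squares(lambda p:np.linalg.norm(h[kk]-p,axis=1)-r,ctr,loss="soft_l1",f_scale=.001); ctr=f.x
    res=np.linalg.norm(h[kk]-ctr,axis=1)-r
    D=np.linalg.norm(Q-ctr,axis=1); H=Q[(D>r+.015)&(D<r+.06)]
    mean=H.mean(0); e=np.linalg.svd(H-mean)[2][0]; e*=np.sign(e@(mean-ctr))
    off=np.cross(e,ctr-mean)
    print(col,"ctr",ctr.round(4),"n",kk.sum(),"res",np.std(res).round(4),"dir svd",np.degrees(np.arctan2(e[1],e[0])).round(1),"dir ctr",np.degrees(np.arctan2(*(mean-ctr)[::-1])).round(1),"len",D.max().round(4),"line offset",off.round(4),"mean",mean.round(4),flush=True)
    return ctr
E
python3 - <<'E'
from h import *
s=state();c=cams.capture("wrist");T=wristT(c,s)
cup(c,T,"yellow",.05,(.589,-.164),.035)
cup(c,T,"red",.044,(.432,-.184),.026)
t=cams.capture("top")
cup(t,t["T"],"yellow",.05,(.589,-.164),.035)
cup(t,t["T"],"red",.044,(.432,-.184),.026)
cup(t,t["T"],"blue",.108,(.531,.223),.045)
E
```

```text
yellow ctr [ 0.5911 -0.165 ] n 26 res 0.0006 dir svd -175.4 dir ctr 178.1 len 0.0612 line offset 0.0062 mean [ 0.5361 -0.1631]
red ctr [ 0.4348 -0.1839] n 8 res 0.0002 dir svd 137.7 dir ctr 136.5 len 0.1142 line offset 0.0012 mean [ 0.3935 -0.1448]
yellow ctr [ 0.5896 -0.1678] n 12 res 0.0022 dir svd nan dir ctr nan len 0.039 line offset nan mean [nan nan]
red ctr [ 0.4327 -0.1871] n 9 res 0.0022 dir svd 139.5 dir ctr 135.0 len 0.0766 line offset 0.0048 mean [ 0.3904 -0.1447]
blue ctr [0.5339 0.2275] n 17 res 0.001 dir svd 30.0 dir ctr 32.9 len 0.0836 line offset -0.0036 mean [0.5937 0.2662]h.py:42: RuntimeWarning: Mean of empty slice.
  mean=H.mean(0); e=np.linalg.svd(H-mean)[2][0]; e*=np.sign(e@(mean-ctr))
  ret = um.true_divide(
```

```bash
python3 -m crank '[[[0.009,0,0.63],[0,0,0.017],100],[[0.009,0,0.63],[0,0,0.017],100],[[0.009,0,0.63],[0,0,0.017],100],[[0.009,0,0.63],[0,0,0.017],100],[[0.009,0,0.63],[0,0,0.017],100],[[0.009,0,0.63],[0,0,0.017],255],[[0.009,0,0.63],[0,0,0.017],255],[[0.009,0,0.63],[0,0,0.017],255],[[0.009,0,0.63],[0,0,0.017],255],[[0.009,0,0.63],[0,0,0.017],255]]' 80
```

```text
time_s: 2.9
tcp_pos: [0.5199, -0.1637, 0.0432]
eef_rot: [[1.0, -0.029, 0.0], [-0.029, -1.0, -0.0], [0.0, 0.0, -1.0]]
ft_force: [-3.7, 0.9, 8.5]
grip_width: 0.0123
```

```bash
python3 -m crank '[[[0,0,-0.1],[0,0,0],255],[[0,0,-0.3],[0,0,0],255],[[0,0,-0.5],[0,0,0],255],[[0,0,-0.7],[0,0,0],255],[[0,0,-0.7],[0,0,0],255],[[0,0,-0.7],[0,0,0],255]]' && python3 - <<'E'
from h import *
s=state();c=cams.capture("wrist");T=wristT(c,s);im=c["img"]
cv2.imwrite("pics/w2.png",im[:,:,::-1])
t=s["tcp_pos"];zu=t[2]+.019-.0615;print("underside",zu)
cup(c,T,"yellow",zu+.05,(t[0]+.071,t[1]-.002),.035)
E
```

```text
time_s: 3.65
tcp_pos: [0.5194, -0.1636, 0.2177]
eef_rot: [[1.0, -0.029, -0.0], [-0.029, -1.0, -0.0], [-0.0, 0.0, -1.0]]
ft_force: [0.4, 0.8, -1.5]
grip_width: 0.0125
underside 0.17519927593598625
yellow ctr [ 0.5896 -0.1661] n 35 res 0.0008 dir svd nan dir ctr nan len 0.0401 line offset nan mean [nan nan]h.py:42: RuntimeWarning: Mean of empty slice.
  mean=H.mean(0); e=np.linalg.svd(H-mean)[2][0]; e*=np.sign(e@(mean-ctr))
  ret = um.true_divide(
```

View pics/w2.png

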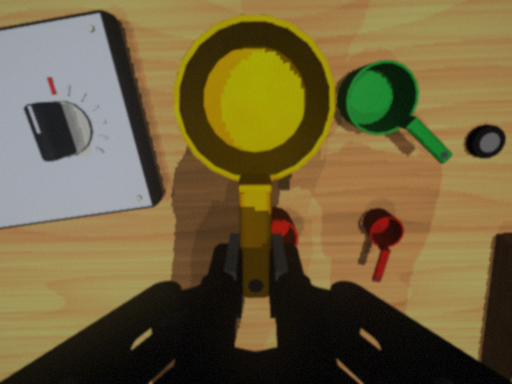

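The cup hangs level, with its rim centred at (256,97). Next I go beside the large cup for a wrist measurement.

```bash
python3 -c "
from h import *
go((.64,.123,.26),75)"
```

```text
shift [0.449, -1.16, -0.172] turn [-0.001, 0.001, -0.852] rows>= 5.022291958588182
```

```bash
python3 -m crank '[[[0.225,-0.58,-0.17],[0,0,-0.43],255],[[0.225,-0.58,-0.17],[0,0,-0.43],255],[[0.225,-0.58,-0.17],[0,0,-0.43],255],[[0.225,-0.58,-0.17],[0,0,-0.43],255]]' && python3 -c "
from h import *
go((.64,.123,.26),75)"
```

```text
time_s: 4.2
tcp_pos: [0.5801, -0.0169, 0.2587]
eef_rot: [[0.793, 0.61, -0.002], [0.61, -0.793, 0.002], [-0.001, -0.003, -1.0]]
ft_force: [-0.4, -0.8, -2.0]
grip_width: 0.012
shift [0.531, -0.297, -0.005] turn [-0.002, -0.0, -0.416] rows>= 2.434239554744545
```

```bash
python3 -m crank '[[[0.53,-0.3,0],[0,0,-0.416],255],[[0.53,-0.3,0],[0,0,-0.416],255],[[0.53,-0.3,0],[0,0,-0.416],255],[[0.53,-0.3,0],[0,0,-0.416],255],[[0.53,-0.3,0],[0,0,-0.416],255],[[0.53,-0.3,0],[0,0,-0.416],255]]' && python3 - <<'E'
from h import *
s=state();c=cams.capture("wrist");T=wristT(c,s);im=c["img"]
cv2.imwrite("pics/w3.png",im[:,:,::-1])
print(blobs(mask(im,"blue"),100)[0])
cup(c,T,"blue",.108,(.533,.225),.045)
E
```

```text
time_s: 4.95
tcp_pos: [0.6393, 0.1227, 0.258]
eef_rot: [[0.262, 0.965, -0.003], [0.965, -0.262, 0.001], [0.0, -0.004, -1.0]]
ft_force: [-0.5, -0.4, -2.0]
grip_width: 0.012
[(1, [66, 0, 113, 142, 5961], [131.3, 81.3])]
blue ctr [0.5361 0.2278] n 45 res 0.0005 dir svd 29.3 dir ctr 32.8 len 0.0944 line offset -0.0046 mean [0.5989 0.2683]
```

View pics/w3.png

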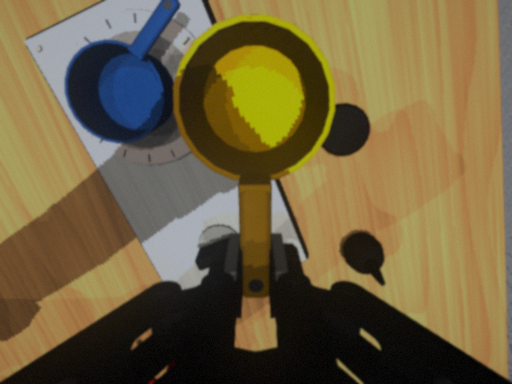

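The blue rim is clear, centred at about (122,91), and both views agree to within 2 mm. Now I move above it.

```bash
python3 -c "
from h import *
go((.5173,.1598,.22),75)
go((.5173,.1598,.101),75)"
```

```text
shift [0.015, -0.509, 0.155] turn [-0.002, -0.0, -0.002] rows>= 2.13007094143887
shift [0.015, -0.508, 0.631] turn [-0.002, -0.0, -0.002] rows>= 3.2398588695719113
```

```bash
python3 -m crank '[[[0.015,-0.3,0.15],[0,0,0],255],[[0.015,-0.509,0.155],[-0.002,0,-0.002],255],[[0.015,-0.509,0.155],[-0.002,0,-0.002],255],[[0.015,-0.508,0.155],[-0.002,0,-0.002],255],[[0.015,-0.508,0.3],[-0.002,0,-0.002],255],[[0.015,-0.508,0.4],[-0.002,0,-0.002],255],[[0.015,-0.508,0.5],[-0.002,0,-0.002],255],[[0.015,-0.508,0.6],[-0.002,0,-0.002],255],[[0.015,-0.508,0.63],[-0.002,0,-0.002],255],[[0.015,-0.508,0.63],[-0.002,0,-0.002],255]]'
```

```text
time_s: 6.25
tcp_pos: [0.518, 0.1596, 0.1014]
eef_rot: [[0.259, 0.966, 0.0], [0.966, -0.259, 0.001], [0.001, -0.0, -1.0]]
ft_force: [0.2, -0.4, -1.1]
grip_width: 0.012
```

```bash
python3 -m crank '[[[0,0,0.012],[0,0,0],255],[[0,0,0.012],[0,0,0],255],[[0,0,0.012],[0,0,0],120],[[0,0,0.012],[0,0,0],120],[[0,0,0.012],[0,0,0],120],[[0,0,0.012],[0,0,0],120],[[0,0,-0.2],[0,0,0],120],[[0,0,-0.4],[0,0,0],120],[[0,0,-0.4],[0,0,0],120],[[0,0,-0.4],[0,0,0],120]]' && python3 - <<'E'
from h import *
s=state();c=cams.capture("wrist");T=wristT(c,s);im=c["img"]
cv2.imwrite("pics/w4.png",im[:,:,::-1])
cup(c,T,"blue",.108,(.533,.225),.045)
cup(c,T,"yellow",.106,(.533,.225),.035)
go((.40,-.155,.2),137.5)
E
```

```text
time_s: 7.5
tcp_pos: [0.5178, 0.1593, 0.2011]
eef_rot: [[0.26, 0.966, -0.0], [0.966, -0.26, 0.0], [0.0, -0.0, -1.0]]
ft_force: [0.4, 0.1, -0.1]
grip_width: 0.0454
blue ctr [0.5359 0.2276] n 36 res 0.0007 dir svd 19.6 dir ctr 33.5 len 0.0832 line offset -0.0167 mean [0.5939 0.266 ]
yellow ctr [0.536  0.2289] n 34 res 0.0005 dir svd nan dir ctr nan len 0.0331 line offset nan mean [nan nan]
shift [-1.336, -0.128, 0.002] turn [-0.001, -0.0, -0.695] rows>= 5.369274094558509h.py:42: RuntimeWarning: Mean of empty slice.
  mean=H.mean(0); e=np.linalg.svd(H-mean)[2][0]; e*=np.sign(e@(mean-ctr))
  ret = um.true_divide(
```

View pics/w4.png

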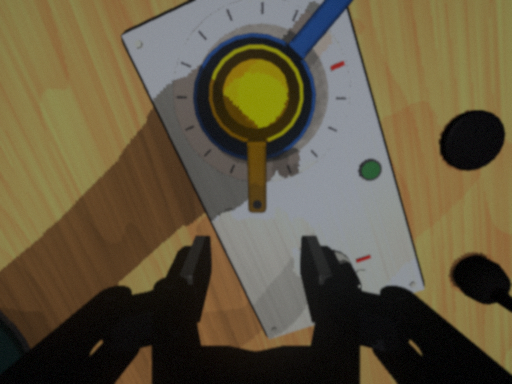

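The medium cup is nested: the yellow rim at (258,92) is concentric with the blue one, and its handle points down in the image. On to the small cup.

```bash
python3 -c "
from h import *
print(state()['joint_pos'])
go((.45,0,.2),15)"
```

```text
[ 0.09527534  0.34942392 -0.54829123  1.83895856  0.21118452  1.01213909
 -0.80144562]
shift [-0.686, -0.096, 0.002] turn [-0.001, 0.0, 0.666] rows>= 2.7687797413204467
```

```bash
python3 -m crank '[[[-0.686,-0.1,0],[0,0,0.666],120],[[-0.686,-0.1,0],[0,0,0.666],120],[[-0.686,-0.1,0],[0,0,0.666],120],[[-0.686,-0.1,0],[0,0,0.666],120],[[-0.686,-0.1,0],[0,0,0.666],120],[[-0.686,-0.1,0],[0,0,0.666],120]]' && python3 -c "
from h import *
print(state()['joint_pos'])
go((.389,-.142,.2),-42.5)"
```

```text
time_s: 8.3
tcp_pos: [0.4483, 0.0001, 0.1996]
eef_rot: [[0.967, 0.254, -0.003], [0.254, -0.967, 0.0], [-0.003, -0.001, -1.0]]
ft_force: [-0.0, -0.0, -0.2]
grip_width: 0.0451
[ 0.26104444  0.15539792 -0.35792785  2.05553693  0.06611729  0.94434837
 -1.4455241 ]
shift [-0.374, 0.489, -0.001] turn [0.0, 0.002, 0.636] rows>= 2.4636061643100495
```

```bash
python3 -m crank '[[[-0.374,0.489,0],[0,0,0.636],120],[[-0.374,0.489,0],[0,0,0.636],120],[[-0.374,0.489,0],[0,0,0.636],120],[[-0.374,0.489,0],[0,0,0.636],120],[[-0.374,0.489,0],[0,0,0.636],120],[[-0.374,0.489,0],[0,0,0.636],120],[[-0.374,0.489,0],[0,0,0.636],120]]' && python3 - <<'E'
from h import *
s=state();c=cams.capture("wrist");T=wristT(c,s);im=c["img"]
cv2.imwrite("pics/w5.png",im[:,:,::-1]);print(s["joint_pos"])
m=cup(c,T,"red",.044,(.434,-.184),.026)
h=m+.062*np.array([np.cos(np.radians(137.5)),np.sin(np.radians(137.5))])
go((*h,.0365),-42.5)
E
```

```text
time_s: 9.18
tcp_pos: [0.3886, -0.1418, 0.1989]
eef_rot: [[0.738, -0.675, -0.005], [-0.675, -0.738, 0.001], [-0.004, 0.002, -1.0]]
ft_force: [-0.5, -0.2, 0.0]
grip_width: 0.0452
[ 0.42414284  0.08167687 -0.15572426  2.13472932  0.01614911  0.93096835
 -2.05286612]
red ctr [ 0.4327 -0.1844] n 6 res 0.0001 dir svd 137.3 dir ctr 136.7 len 0.1142 line offset 0.0006 mean [ 0.392 -0.146]
shift [-0.0, 0.005, 0.65] turn [0.001, 0.002, 0.001] rows>= 2.600952354271754
```

View pics/w5.png

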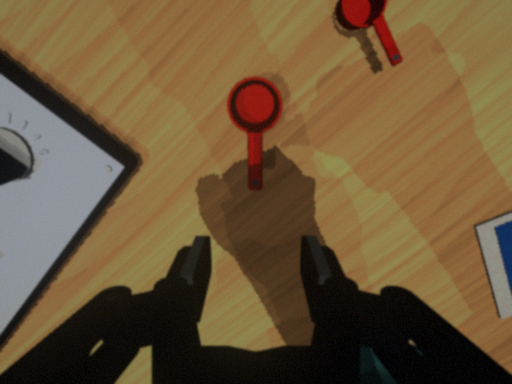

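The red handle lies straight between the fingers, tip at (255,185). Descend and grip.

```bash
python3 -m crank '[[[0,0.004,0.3],[0,0.002,0],120],[[0,0.004,0.6],[0,0.002,0],120],[[0,0.004,0.65],[0,0.002,0],120],[[0,0.004,0.65],[0,0.002,0],120],[[0,0.004,0.65],[0,0.002,0],120],[[0,0.004,0.65],[0,0.002,0],255],[[0,0.004,0.65],[0,0.002,0],255],[[0,0.004,0.65],[0,0.002,0],255],[[0,0.004,0.65],[0,0.002,0],255],[[0,0.004,0.65],[0,0.002,0],255]]' 80 && python3 -m crank '[[[0,0,-0.1],[0,0,0],255],[[0,0,-0.3],[0,0,0],255],[[0,0,-0.5],[0,0,0],255],[[0,0,-0.7],[0,0,0],255],[[0,0,-0.76],[0,0,0],255],[[0,0,-0.76],[0,0,0],255]]' && python3 - <<'E'
from h import *
s=state();c=cams.capture("wrist");T=wristT(c,s);im=c["img"];print(s["joint_pos"])
t=s["tcp_pos"];zu=t[2]+.019-.0555;print("underside",zu)
R=s["eef_rot"];m=cup(c,T,"red",zu+.044,t[:2]+.062*R[:2,0],.026);d=R[:2,:2].T@(m-t[:2]);print("in tool",d)
a=np.radians(-20);ctr=np.array([.536,.2285]);
p=ctr-d[0]*np.array([np.cos(a),np.sin(a)])-d[1]*np.array([np.sin(a),-np.cos(a)]);print(p)
go((.44,.05,.22),-31);go((*p,.22),-20)
E
```

```text
time_s: 10.48
tcp_pos: [0.3875, -0.1423, 0.0372]
eef_rot: [[0.739, -0.674, -0.001], [-0.674, -0.739, -0.001], [0.0, 0.002, -1.0]]
ft_force: [-4.0, 2.8, 9.9]
grip_width: 0.0118
time_s: 11.22
tcp_pos: [0.3879, -0.1422, 0.2276]
eef_rot: [[0.738, -0.674, 0.0], [-0.674, -0.738, -0.002], [0.002, 0.001, -1.0]]
ft_force: [0.3, 0.2, -1.6]
grip_width: 0.0121
[ 0.43938427  0.03920393 -0.16760967  2.10571617  0.01022352  0.99649946
 -2.0444334 ]
underside 0.1911414664676859
red ctr [ 0.4323 -0.1854] n 9 res 0.0001 dir svd -63.4 dir ctr -129.0 len 0.0743 line offset 0.0183 mean [ 0.4197 -0.201 ]
in tool [0.06200087 0.00194441]
[0.47840326 0.25153269]
shift [-0.362, -0.709, 0.025] turn [0.001, 0.0, -0.127] rows>= 3.1870626147813854
shift [-0.792, -1.408, 0.023] turn [0.001, 0.0, -0.249] rows>= 6.463665185254121
```

```bash
python3 -m crank '[[[-0.362,-0.709,0],[0,0,-0.127],255],[[-0.362,-0.709,0],[0,0,-0.127],255],[[-0.362,-0.709,0],[0,0,-0.127],255],[[-0.362,-0.709,0],[0,0,-0.127],255],[[-0.362,-0.709,0],[0,0,-0.127],255]]' && python3 -c "
from h import *
print(state()['joint_pos'])
go((.4784,.251,.22),-20)"
```

```text
time_s: 11.9
tcp_pos: [0.4394, 0.0501, 0.2247]
eef_rot: [[0.858, -0.513, -0.004], [-0.513, -0.858, -0.001], [-0.003, 0.003, -1.0]]
ft_force: [-0.7, -0.2, -0.4]
grip_width: 0.0119
[ 0.18027918  0.11313588 -0.3870638   2.03888492  0.05099679  1.00298415
 -2.34205256]
shift [-0.279, -0.77, 0.017] turn [0.002, 0.002, -0.121] rows>= 3.275136506220237
```

```bash
python3 -m crank '[[[-0.279,-0.77,0.01],[0.002,0.002,-0.121],255],[[-0.279,-0.77,0.01],[0.002,0.002,-0.121],255],[[-0.279,-0.77,0.01],[0.002,0.002,-0.121],255],[[-0.279,-0.77,0.01],[0.002,0.002,-0.121],255],[[-0.279,-0.77,0.01],[0.002,0.002,-0.121],255],[[-0.279,-0.77,0.01],[0.002,0.002,-0.121],255]]' && python3 - <<'E'
from h import *
s=state();c=cams.capture("wrist");T=wristT(c,s);im=c["img"];print(s["joint_pos"])
cv2.imwrite("pics/w6.png",im[:,:,::-1])
t=s["tcp_pos"];zu=t[2]+.019-.0555
R=s["eef_rot"];m=cup(c,T,"red",zu+.044,t[:2]+.062*R[:2,0],.026)
cup(c,T,"blue",.108,(.535,.227),.045)
go((*(t[:2]+np.array([.536,.228])-m),.098),-20)
E
```

```text
time_s: 12.65
tcp_pos: [0.4786, 0.2488, 0.2214]
eef_rot: [[0.939, -0.344, -0.001], [-0.344, -0.939, -0.001], [-0.0, 0.001, -1.0]]
ft_force: [-0.8, 0.0, -1.0]
grip_width: 0.0123
[-0.1075566   0.31566579 -0.5171947   1.82356788  0.17849628  1.04954435
 -2.6152812 ]
red ctr [0.535  0.2274] n 9 res 0.0007 dir svd 163.5 dir ctr 159.9 len 0.073 line offset 0.0034 mean [0.4835 0.2462]
blue ctr [0.5338 0.2276] n 13 res 0.0008 dir svd 33.9 dir ctr 32.8 len 0.0946 line offset 0.0016 mean [0.5976 0.2688]
shift [0.003, -0.004, 0.495] turn [0.001, -0.0, -0.002] rows>= 1.9780965664443722
```

View pics/w6.png

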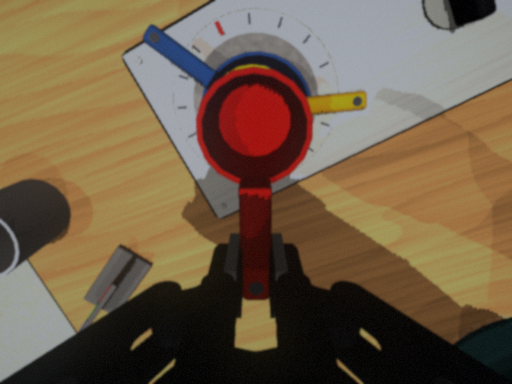

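The red cup hangs level over the nest, with the blue and yellow handles well aside. Lower, release and lift.

```bash
python3 -m crank '[[[0.003,-0.004,0.1],[0,0,0],255],[[0.003,-0.004,0.2],[0,0,0],255],[[0.003,-0.004,0.3],[0,0,0],255],[[0.003,-0.004,0.4],[0,0,0],255],[[0.003,-0.004,0.48],[0,0,0],255],[[0.003,-0.004,0.49],[0,0,0],255],[[0.003,-0.004,0.499],[0,0,0],255],[[0.003,-0.004,0.499],[0,0,0],255]]' && python3 -m crank '[[[0,0,0],[0,0,0],140],[[0,0,0],[0,0,0],140],[[0,0,0],[0,0,0],140],[[0,0,0],[0,0,0],140],[[0,0,-0.2],[0,0,0],140],[[0,0,-0.4],[0,0,0],140],[[0,0,-0.5],[0,0,0],140],[[0,0,-0.5],[0,0,0],140]]' && python3 - <<'E'
from h import *
s=state();c=cams.capture("wrist");T=wristT(c,s);im=c["img"];print(s["joint_pos"])
cv2.imwrite("pics/w7.png",im[:,:,::-1])
for a in(("red",.104,(.536,.228),.026),("yellow",.106,(.536,.228),.035),("blue",.108,(.535,.227),.045)):cup(c,T,*a)
E
```

```text
time_s: 13.7
tcp_pos: [0.4802, 0.2493, 0.0978]
eef_rot: [[0.939, -0.345, 0.001], [-0.345, -0.939, -0.001], [0.001, 0.0, -1.0]]
ft_force: [-1.2, -1.5, 3.0]
grip_width: 0.0124
time_s: 14.7
tcp_pos: [0.4808, 0.2498, 0.2246]
eef_rot: [[0.939, -0.345, 0.004], [-0.345, -0.939, 0.0], [0.004, -0.002, -1.0]]
ft_force: [0.8, 0.1, -0.4]
grip_width: 0.0385
[-0.10410751  0.31441978 -0.52181561  1.81800261  0.18072771  1.052314
 -2.61715523]
red ctr [0.5379 0.2278] n 7 res 0.0002 dir svd 170.2 dir ctr 159.8 len 0.0767 line offset 0.0096 mean [0.4879 0.2461]
yellow ctr [0.536  0.2281] n 31 res 0.0003 dir svd -103.6 dir ctr -103.7 len 0.0827 line offset 0.0002 mean [0.5208 0.1659]
blue ctr [0.536  0.2267] n 30 res 0.0008 dir svd 33.8 dir ctr 34.3 len 0.0933 line offset -0.0007 mean [0.5983 0.2691]
```

View pics/w7.png

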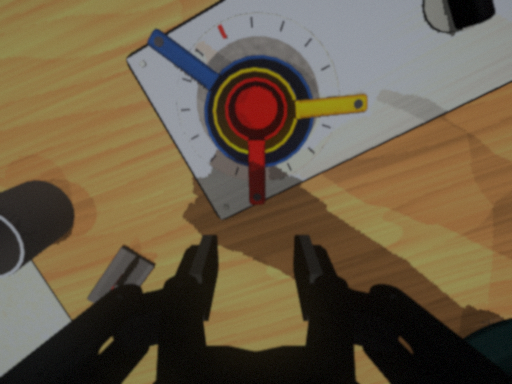

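All three are nested concentrically, with the handles fanned in the image (blue up-left, yellow right, red down). Next is the knob. I'll grip with tool x near 187°, which leaves joint 7 room for the clockwise turn.

```bash
python3 -c "
from h import *
go((.53,.17,.225),49)"
python3 -m crank '[[[0.3,0.24,0],[0,0,-0.767],140],[[0.3,0.24,0],[0,0,-0.767],140],[[0.3,0.24,0],[0,0,-0.767],140],[[0.3,0.24,0],[0,0,-0.767],140],[[0.3,0.24,0],[0,0,-0.767],140],[[0.3,0.24,0],[0,0,-0.767],140],[[0.3,0.24,0],[0,0,-0.767],140]]' && python3 -c "
from h import *
print(state()['joint_pos'])
go((.59,.1,.21),118)"
```

```text
shift [0.296, 0.23, -0.007] turn [0.001, -0.001, -0.769] rows>= 1.499143379478116
time_s: 15.62
tcp_pos: [0.5295, 0.167, 0.2219]
eef_rot: [[0.654, 0.756, 0.0], [0.756, -0.654, -0.001], [-0.0, 0.0, -1.0]]
ft_force: [0.4, -0.4, -0.0]
grip_width: 0.0383
[ 0.19912816  0.37956085 -0.69880874  1.78170144  0.27430743  1.07965638
 -1.30887225]
shift [-0.044, 0.358, 0.048] turn [0.0, 0.0, -0.765] rows>= 1.457148586152821
```

```bash
python3 -m crank '[[[-0.044,0.358,0],[0,0,-0.765],140],[[-0.044,0.358,0],[0,0,-0.765],140],[[-0.044,0.358,0],[0,0,-0.765],140],[[-0.044,0.358,0],[0,0,-0.765],140],[[-0.044,0.358,0],[0,0,-0.765],140],[[-0.044,0.358,0],[0,0,-0.765],140],[[-0.044,0.358,0],[0,0,-0.765],140]]' && python3 -c "
from h import *
go((.633,.0246,.2),187)"
```

```text
time_s: 16.5
tcp_pos: [0.5894, 0.1, 0.2204]
eef_rot: [[-0.473, 0.881, -0.002], [0.881, 0.473, -0.0], [0.001, -0.002, -1.0]]
ft_force: [0.0, 0.0, -1.3]
grip_width: 0.0385
shift [-0.348, 0.011, 0.081] turn [-0.001, -0.001, -0.764] rows>= 1.4317581427203605
```

```bash
python3 -m crank '[[[-0.348,0.011,0.08],[0,0,-0.764],120],[[-0.348,0.011,0.08],[0,0,-0.764],120],[[-0.348,0.011,0.08],[0,0,-0.764],120],[[-0.348,0.011,0.08],[0,0,-0.764],120],[[-0.348,0.011,0.08],[0,0,-0.764],120],[[-0.348,0.011,0.08],[0,0,-0.764],120],[[-0.348,0.011,0.08],[0,0,-0.764],120],[[-0.348,0.011,0.08],[0,0,-0.764],120]]' && python3 - <<'E'
from h import *
s=state();c=cams.capture("wrist");T=wristT(c,s);im=c["img"];print(s["joint_pos"])
K=np.array([[c["fx"],0,c["cx"]],[0,c["fy"],c["cy"]],[0,0,1]]);W=np.linalg.inv(T)
px,_=cv2.projectPoints(np.array([[.5628,.0246,.082]]),cv2.Rodrigues(W[:3,:3])[0],W[:3,3],K,np.float64(c["distortion"]));px=px.ravel();print(px)
u,v=px.astype(int);u0,v0=max(u-90,0),max(v-90,0);print(u0,v0)
cv2.imwrite("pics/w8.png",cv2.resize(im[v0:v0+180,u0:u0+180],None,fx=3,fy=3,interpolation=cv2.INTER_CUBIC)[:,:,::-1])
E
```

```text
time_s: 17.5
tcp_pos: [0.6326, 0.0248, 0.199]
eef_rot: [[-0.993, -0.122, -0.004], [-0.122, 0.993, 0.001], [0.004, 0.001, -1.0]]
ft_force: [-0.6, -0.3, -0.0]
grip_width: 0.0452
[ 0.645447    0.73226869 -1.11838532  1.59525557  0.68194661  1.2578384
  1.09897437]
[266.50355014 101.34178384]
176 11
```

View pics/w8.png

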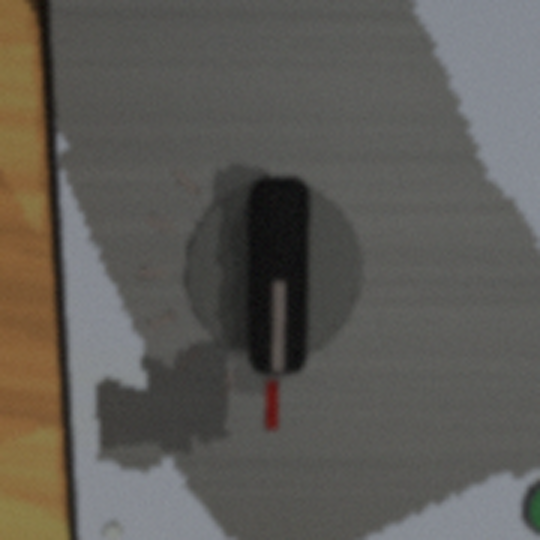

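The pointer line is on the red mark, so the knob is at zero. The bar centre is at crop (278,275).

```bash
python3 - <<'E'
from h import *
s=state();c=cams.capture("wrist");T=wristT(c,s)
g=lambda u,v,z:plane(c,[(176+u/3-.33,11+v/3-.33)],z,T)[0]
k=g(278,275,.082);d=g(278,374,.082)-g(281,177,.082)
print("bar",k,np.degrees(np.arctan2(d[1],d[0])),np.linalg.norm(d),"disc",g(273,268,.046))
go((k[0],k[1],.12),np.degrees(np.arctan2(d[1],d[0]))+180)
go((k[0],k[1],.053),np.degrees(np.arctan2(d[1],d[0]))+180)
E
```

```text
bar [0.56353795 0.02622726 0.082     ] 6.725111885482643 0.05105395865626809 disc [0.56302939 0.02614039 0.046     ]
shift [0.273, 0.039, 0.319] turn [0.0, -0.002, 0.002] rows>= 1.6881857003032905
shift [0.273, 0.039, 0.587] turn [0.0, -0.002, 0.002] rows>= 2.5942913412559196
```

```bash
python3 -m crank '[[[0.2,0.02,0.1],[0,0,0],120],[[0.273,0.039,0.2],[0,-0.002,0],120],[[0.273,0.039,0.25],[0,-0.002,0],120],[[0.273,0.039,0.4],[0,-0.002,0],120],[[0.273,0.039,0.5],[0,-0.002,0],120],[[0.273,0.039,0.585],[0,-0.002,0],120],[[0.273,0.039,0.585],[0,-0.002,0],120],[[0.273,0.039,0.585],[0,-0.002,0],120],[[0.273,0.039,0.585],[0,-0.002,0],255],[[0.273,0.039,0.585],[0,-0.002,0],255]]' 60 && python3 -m crank '[[[0,0,0],[0,0,0],255],[[0,0,0],[0,0,0],255],[[0,0,0],[0,0,0],255]]' && python3 -c "
from h import *
s=state();print(s['joint_pos'],s['wrist_torque'])"
```

```text
time_s: 18.85
tcp_pos: [0.5638, 0.0271, 0.0545]
eef_rot: [[-0.993, -0.12, 0.001], [-0.12, 0.993, 0.002], [-0.002, 0.001, -1.0]]
ft_force: [-2.4, -3.0, 5.0]
grip_width: 0.0153
time_s: 19.23
tcp_pos: [0.5637, 0.027, 0.0546]
eef_rot: [[-0.993, -0.12, 0.001], [-0.12, 0.993, 0.001], [-0.002, 0.001, -1.0]]
ft_force: [-1.5, -0.4, -0.5]
grip_width: 0.015
[ 0.63926524  0.79794583 -1.01116334  1.87018463  0.82978336  0.96338446
  0.93478251] [-0.0662246   0.1404223   0.01317762]
```

```bash
python3 -m crank '[[[0,0,0],[0,0,0.05],255],[[0,0,0],[0,0,0.1],255],[[0,0,0],[0,0,0.15],255],[[0,0,0],[0,0,0.2],255],[[0,0,0],[0,0,0.25],255],[[0,0,0],[0,0,0.25],255],[[0,0,0],[0,0,0.25],255]]' && python3 -c "
from h import *
s=state();R=s['eef_rot'];print(np.degrees(np.arctan2(R[1,0],R[0,0]))+360,s['wrist_torque'],s['joint_pos'])"
```

```text
time_s: 20.1
tcp_pos: [0.5637, 0.0275, 0.0546]
eef_rot: [[-0.964, 0.266, 0.002], [0.266, 0.964, 0.002], [-0.001, 0.002, -1.0]]
ft_force: [0.8, 5.5, -3.8]
grip_width: 0.0152
524.5625021157991 [ 0.91981461 -0.1147227   0.0202685 ] [ 0.59342199  0.75410848 -0.93600871  1.87153471  0.7628469   0.92015353
  0.59100489]
```

First click: 164.6° (expected 164.4°), and the torque is near zero. Continue.

```bash
python3 -m crank '[[[0,-0.002,0],[0,0,0.05],255],[[0,-0.002,0],[0,0,0.1],255],[[0,-0.002,0],[0,0,0.15],255],[[0,-0.002,0],[0,0,0.2],255],[[0,-0.002,0],[0,0,0.25],255],[[0,-0.002,0],[0,0,0.25],255],[[0,-0.002,0],[0,0,0.25],255]]' && python3 -c "
from h import *
s=state();R=s['eef_rot'];print(np.degrees(np.arctan2(R[1,0],R[0,0])),s['wrist_torque'],s['joint_pos'])"
```

```text
time_s: 20.98
tcp_pos: [0.5639, 0.028, 0.0546]
eef_rot: [[-0.79, 0.613, 0.002], [0.613, 0.79, 0.004], [0.0, 0.004, -1.0]]
ft_force: [3.4, 7.3, -8.2]
grip_width: 0.0153
142.22407407122395 [ 1.37841556 -0.79938558 -0.06118572] [ 0.54259983  0.71373258 -0.85663112  1.8732008   0.6926932   0.87950766
  0.25189533]
```

```bash
python3 -m crank '[[[-0.002,-0.003,0],[0,0,0.05],255],[[-0.002,-0.003,0],[0,0,0.1],255],[[-0.002,-0.003,0],[0,0,0.15],255],[[-0.002,-0.003,0],[0,0,0.2],255],[[-0.002,-0.003,0],[0,0,0.25],255],[[-0.002,-0.003,0],[0,0,0.252],255],[[-0.002,-0.003,0],[0,0,0.252],255],[[-0.002,-0.003,0],[0,0,0.252],255]]' && python3 - <<'E'
from h import *
s=state();R=s['eef_rot'];print(np.degrees(np.arctan2(R[1,0],R[0,0])),s['wrist_torque'],s['grip_width'])
c=cams.capture("top");im=c["img"]
cv2.imwrite("pics/t9.png",cv2.resize(im[150:280,140:300],None,fx=4,fy=4,interpolation=cv2.INTER_CUBIC)[:,:,::-1])
E
```

```text
time_s: 21.98
tcp_pos: [0.5642, 0.0284, 0.0547]
eef_rot: [[-0.496, 0.868, 0.003], [0.868, 0.496, 0.006], [0.003, 0.006, -1.0]]
ft_force: [5.2, 8.8, -9.6]
grip_width: 0.0153
119.72698545580478 [ 1.70143062 -1.09124888 -0.0384358 ] 0.015251952107393016
```

View pics/t9.png

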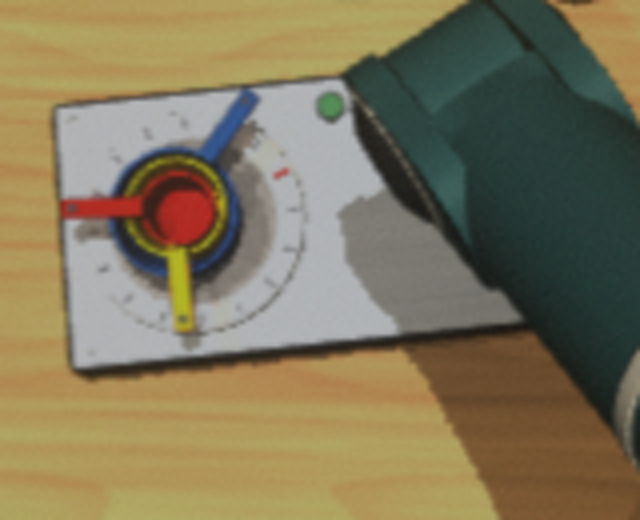

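The top view shows the platter's red mark turned clockwise by three stops (now at (280,173)). The cups are concentric and the handles point three different ways. Handing in with the grip held.

```bash
python3 -c "
from plant import ctrl
print(ctrl.close_job())"
```

```text
the job is handed in; nothing more can be done
None
```

The set is ready and handed in at about 22 s. The cups are nested and let go, and the gripper is holding the knob at its third stop; the system returned no verdict.

- **Cups:** After I released the small cup, the wrist camera put the three rim centres within about 2 mm of each other. The large cup is about 6 mm from the platter's middle.
- **Handles:** They stood at about 34° (large), -104° (medium) and 160° (small), so at least 95° apart. The top view after the knob turn shows them still fanned out.
- **Knob:** It started at zero. I turned it one click at a time, and the tool angle went from 186.9° to 164.6°, 142.2° and 119.7°. That is 67.2° in all against the 67.5° needed, and the twist left at the wrist was only about -0.04 N m. The platter's red mark had turned to match.
- **Grip:** The fingers are closed on the bar at 15 mm with 60 N set. The wrist carries a sideways and upward load of roughly 14 N, and the gripper has drifted about 1.5 mm from where it first took hold.
- **Not checked:** I did not measure the other objects again afterwards. No move went near them at their height.

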